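# Take the dial padlock off the cutter box and show it open

## Robot

A 6-joint arm with a two-finger parallel gripper is mounted at the origin on the work surface. World frame = base frame: x ahead of the robot, y to its left, z up, the work surface at z = 0. Lengths are in m, angles in degrees, forces in N, time in s.
With the tool pointing down it reaches from about 0.275 to 0.975 m from the base axis. Payload 8.4 kg.
Tool frame: the origin (TCP) lies at the very end of the fingers, on their centre line; the grasp point (between the pads) lies 19 mm behind it; z points along the fingers, y is the direction in which the jaws open and shut (so a half turn about z gives the same grasp; the last joint's range is limited). The gripper opens to 92 mm and grips with 3 to 60 N. Pads are 20 mm wide; open, the fingers measure 128 mm over their backs; the gripper's body (75 mm by 189 mm) begins 69 mm behind the grasp point.
Start: joints at [-73.82, 20.225, 93.587, -0, 66.188, -0.138], TCP at [0.176, -0.6, 0.215] pointing down, gripper open.
Joint ranges: [-150.9, 150.9], [-52.94, 120.26], [3.33, 152.33], [-74.26, 254.26], [0, 154.13], [-172.89, 172.89]. Speed limits (degrees/s): [127.2, 127.2, 159.86, 180, 180, 180].

## Interface

Orientations are given as [roll, pitch, yaw] about the fixed x, y, z axes, in that order (R = Rz(yaw) Ry(pitch) Rx(roll)).
In Python, from rig import get_obs, read_camera, r gives the robot as it stands.
- The arm moves only by the tool move_arm, never from a script. Its argument "moves" is a list of rows, each a list of 3 entries, a list of its own where there are three numbers: the shift along the tool's x, y, z in mm, then the turn, a rotation vector about the tool's x, y, z in degrees, then the finger opening in mm, from 0 to 91.9. A call has 1 to 20 rows; each row is the pose to reach, as a shift and turn from the pose commanded when the call began, along the tool's axes at that moment; what a row does not reach only later rows make up. A row lasts 1/8 s, in which the tool goes at most 62.5 mm and 10.7 degrees, less where a joint would pass 70% of its speed; a pose out of reach is approached as far as the arm can. A call with a gripper value outside its range is refused whole. The fingers move at their own pace and stop on an object; "newtons" is the grip in N (left out, the last holds). Time passes only in rows, so rows that repeat a pose let the fingers close. It gives the time, the measured TCP pose, the force and the opening at its end, in the units of the state.
- get_obs(): the state, without advancing time (a new reading comes with each control period).
- read_camera(name): name is "scene" or "top"; returns a dict with "img" (400x640x3 uint8, red, green, blue), "vfov" (degrees; the focal length in pixels is half the picture's height over the tangent of half this angle, whatever the lens; pixels are square), "cx", "cy" (the principal point, pixels), "R" (3x3) and "t" (3): a world point X has camera coordinates R X + t. Camera axes: x right, y down, z forward; pixel columns grow to the right and rows downward; lengths in m; the calibration is good to about 2 mm. A picture is of the moment at which its call begins. There is no depth.
- r.hand_in(): hands the job in, once; it reports no verdict.
The state is a dict: "time_s": time; "q": joint angles; "joint_velocities": joint speeds; "effort": joint torques, N m; "tool_pos": TCP position; "tcp_rot": TCP orientation; "contact_force": force on the tool from outside, world axes, zero at the start; "wrist_torque": the same for the moment, N m; "opening": opening from 0.0 (shut) to 1.0 (fully open).
Only numpy, scipy, OpenCV 4.12 (cv2) and the standard library are available. Lean on these libraries where they do the work, as an engineer would, in place of code of your own. Each camera call takes 0.05 s, during which the arm holds its last target.

## Task

The steel box with the sharp cutters is shut by a dial padlock through its hasp, and the padlock is on day lock, so only the last number is still to be dialled: four o'clock, reading the dial like a clock with the shackle at twelve. Turn the knob through its clicks until its white pointer rests in the four o'clock click, then pull the case away from the staple until the shackle is fully out, and unhook the padlock. Finish while still holding the open padlock up for all to see, still and level with the dial on top, about a hand's breadth clear above the box, and leave the tape roll and the screwdriver on the lid where they are.

Things in the scene. Friction and masses are not known exactly. Their poses are not given: they have to be found in the camera images.
- box: Fixed grey steel box, 260 (x) x 400 (y) x 100 mm high, shut by two flap lids meeting at a seam along its x. Origin at the centre of its underside, z up. It does not move. On its lid: a steel hasp strap (3 mm high), a black rubber rest pad (4 mm high) under the padlock, and a tape roll and a screwdriver at the two y ends.
- staple (a point): Centre of the opening of the hasp's staple, 16 mm above the box's lid: a fixed arch of 5 mm steel wire, standing up through the strap, its plane across the box's x. Opening 13 mm wide (box y), 24 mm high; 29 mm high in all. Axes as the box. The padlock's free shackle leg passes through it.
- lock: The padlock: a loose steel case 50 (x) x 48 (y) x 24 mm (z), a black dial on its upper face; 300 to 420 g in all. Origin at the centre of the case's underside, z up through the dial, x out towards the shackle. It starts lying on the rest pad, x about along the box's x, the staple's wire about 36 mm ahead (+x) of the case's centre.
- lock_center (a point): Centre of the padlock's case, half-way up (12 mm above its underside); axes as lock.
- shackle (a joint): How far the shackle is out of the case, m: 0 shut, 0.020 fully out. It slides along the case's x, does not swivel, and stays where it is put (3 N friction). Locked, it gives only 2 mm; it is free when the dial is within 0.1 rad of the four o'clock click. It is drawn out by pulling the case towards its -x: first up to 12 mm of slack until the bow hangs in the staple, then 20 mm of travel.
- dial (a joint): Angle of the dial, rad, read from its white pointer: 0 points along the case's x at the shackle (twelve o'clock), growing clockwise seen from above. Spring clicks every 30 degrees (0.524), one for each hour, hold the dial and take about 0.04 N m to leave; four o'clock is 2.094. It turns endlessly either way.
- knob (a point): On the dial's axis, half-way up its knob, 34.5 mm above the case's underside: a round fluted black knob 25 mm in diameter and 15 mm high, from 3 to 18 mm above the case's upper face, on a flat dial plate 36 mm in diameter. A white line on its top and on the plate runs from the axis outwards as the pointer; this point's x points along it.
- shackle_end (a point): End of the shackle's free leg, on the leg's axis; axes as lock. The shackle is an 8 mm thick steel U half-way up the case, legs 14 mm either side of its axis, bow 34 mm beyond the case when shut. The free leg is the one at +y; shut, its end is 8 mm inside the case; fully out, 12 mm ahead of the case's front face. With the staple's wire in that gap the padlock lifts straight up off it.
- tape_roll: Bystander: paper tape roll lying on the box's lid, 90 mm across, 24 mm high; origin under its centre.
- screwdriver: Bystander: black-handled screwdriver 170 mm long lying along x on the box's lid, handle towards -x.
Things that resemble listed ones, but are neither listed nor needed, are in the scene too. What is shaped like the lock but purple or turquoise is not meant.

How it is judged:
By the outcome, as a careful person would: the job done as asked, in the order asked, and still so for the second after the job is handed in, while the arm keeps its last pose, push and grip.
It also fails if it takes over 64 s, if anything falls off the work surface, if the arm or the gripper's body presses on something with over 40 N, if the wrist force passes 120 N, or if a joint passes its speed limit or range.

## Working session

There is one attempt and no reset: what is moved stays moved. The work goes in short steps, Python scripts to look and compute and a tool call to move; the robot and the scene stay as the last step left them, time stands still between calls to the robot, and variables do not carry over. Pictures are saved under pics/ and viewed, and the job is handed in when it is done.

Besides the shell and the picture viewer there is one more tool, called after "Call:" as name([rows], argument=value, ...), one row to a line, values as JSON. move_arm: Moves the arm, as the interface text tells. Its arguments: {"type":"object","properties":{"moves":{"type":"array","items":{"type":"array"}},"newtons":{"type":"number"}},"required":["moves"]}

```bash
ls; mkdir -p pics; python3 - <<'E'
from rig import get_obs, read_camera, r
import cv2, json
o=get_obs(); print(o)
for n in("scene","top"):
    c=read_camera(n); cv2.imwrite(f"pics/{n}0.png",c["img"][:,:,::-1]); print(n,c["vfov"],c["cx"],c["cy"],c["R"],c["t"])
E
```

```text
pics
{'time_s': 0.0, 'q': array([-7.38207927e+01,  2.02628742e+01,  9.36289378e+01, -7.18457223e-05,
        6.61868477e+01, -1.36548966e-01]), 'joint_velocities': array([ 0.05098715,  0.03282513, -0.01950632, -0.04197083, -0.04693491,
        0.04067229]), 'effort': array([ 7.20697099e-04, -5.93845975e+01, -3.34222591e+01,  6.96808705e-02,
        2.32676970e-02, -1.47923838e-04]), 'tool_pos': array([ 0.17545435, -0.59935514,  0.2138605 ]), 'tcp_rot': array([-1.79921340e+02, -1.21774452e-04,  1.63157853e+01]), 'contact_force': array([-0.36780749, -0.19811765, -0.45766402]), 'wrist_torque': array([-0.01337421,  0.00644344, -0.00240957]), 'opening': 0.9984377418710086}
scene 54.836791786432464 323.5542468084336 199.27176602109245 [[ 0.84856973  0.52882643 -0.01649317]
 [ 0.32225679 -0.54132333 -0.77660776]
 [-0.41961885  0.6536908  -0.6297685 ]] [-0.42228027 -0.02716423  1.22945942]
top 53.313077352616546 315.19192832744943 199.4501147556131 [[ 0.00226614 -0.99998155  0.00563542]
 [-0.993731   -0.0028818  -0.11176042]
 [ 0.1117746  -0.00534683 -0.9937192 ]] [0.03116601 0.48469429 1.03923885]
```

View pics/scene0.png

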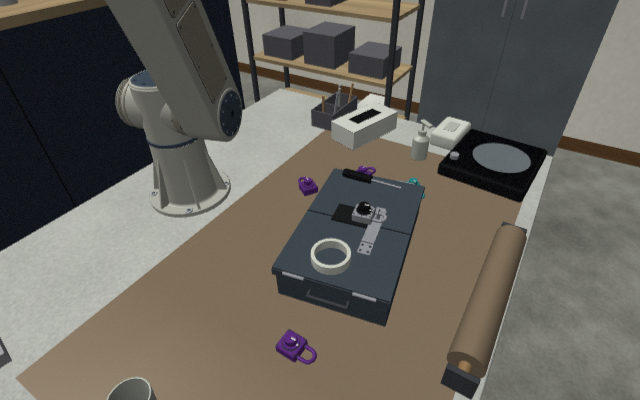

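View pics/top0.png

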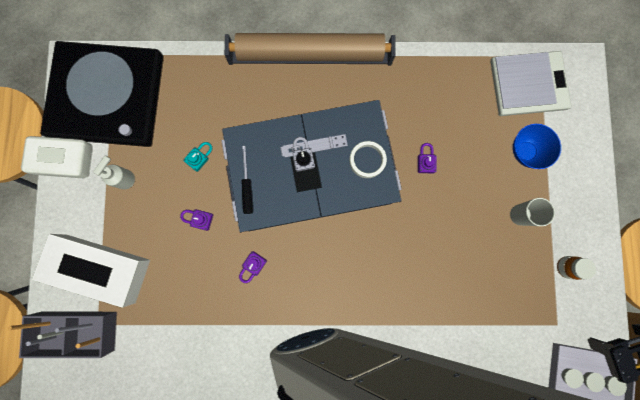

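The pictures show the box at about (310,165) in top, with the padlock at (303,158), the tape roll at (368,159) and the screwdriver at (246,180). Next I'll enlarge the padlock.

```bash
python3 - <<'E'
import cv2
a=cv2.imread("pics/top0.png")[125:200,260:360]; cv2.imwrite("pics/t1.png",cv2.resize(a,None,fx=8,fy=8,interpolation=cv2.INTER_CUBIC))
a=cv2.imread("pics/scene0.png")[190:260,325:405]; cv2.imwrite("pics/s1.png",cv2.resize(a,None,fx=8,fy=8,interpolation=cv2.INTER_CUBIC))
a=cv2.imread("pics/top0.png")[90:240,215:405]; cv2.imwrite("pics/t2.png",cv2.resize(a,None,fx=4,fy=4,interpolation=cv2.INTER_CUBIC))
E
```

```text
(no output)
```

View pics/t1.png

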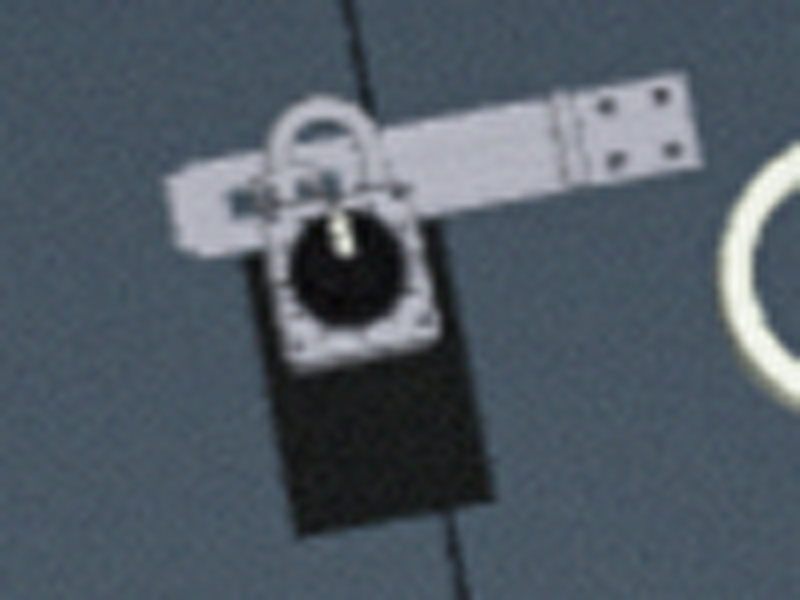

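View pics/s1.png

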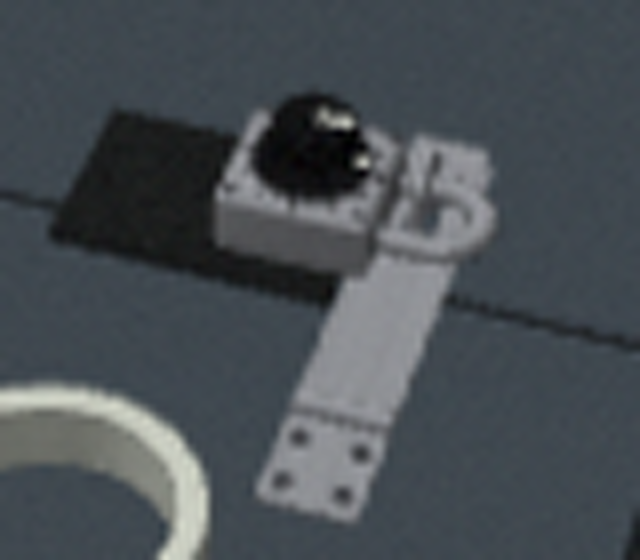

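View pics/t2.png

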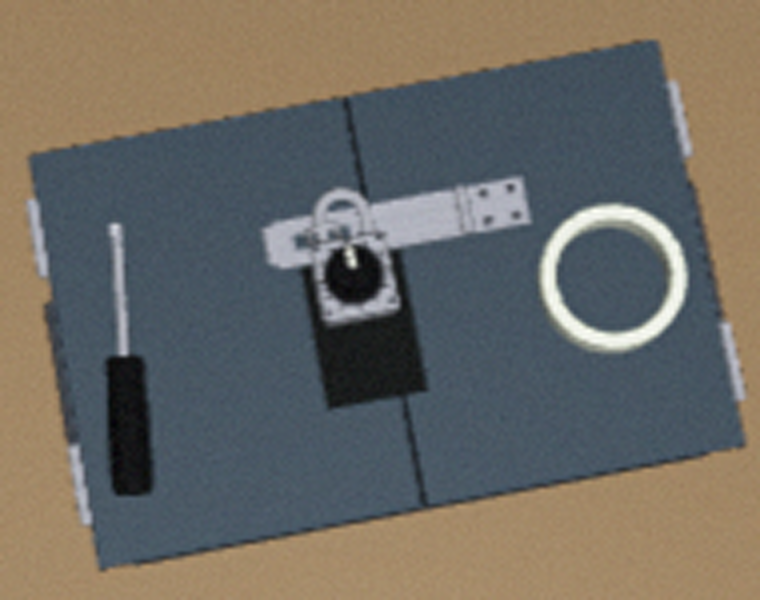

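```bash
cat > h.py <<'E'
import numpy as np, cv2
from rig import get_obs, read_camera, r
def f(c): return 200/np.tan(np.radians(c["vfov"]/2))
def proj(c,X):
    P=np.atleast_2d(X)@np.array(c["R"]).T+c["t"]; return P[:,:2]/P[:,2:]*f(c)+[c["cx"],c["cy"]]
def back(c,uv,z):
    uv=np.atleast_2d(uv).astype(float); d=np.c_[(uv-[c["cx"],c["cy"]])/f(c),np.ones(len(uv))]@np.array(c["R"])
    o=-np.array(c["R"]).T@c["t"]; return o+d*((z-o[2])/d[:,2])[:,None]
def un(p,k,x0,y0): return (np.array(p,float)+.5)/k-.5+[x0,y0]
def Rz(y): y=np.radians(y); return np.array([[np.cos(y),-np.sin(y),0],[np.sin(y),np.cos(y),0],[0,0,1]])
E
python3 - <<'E'
from h import *
t=read_camera("top"); s=read_camera("scene")
C=back(t,un([(30,153),(658,40),(745,445),(102,568)],4,215,90),.1)
print(C, C.mean(0))
for i in range(4):
    d=C[(i+1)%4]-C[i]; print(np.linalg.norm(d),np.degrees(np.arctan2(d[1],d[0])))
# knob top centre and pointer
print("knob top", back(t,un([(348,263)],8,260,125),.1460))
p=back(t,un([(346,253),(336,212)],8,260,125),.146); d=p[1]-p[0]; print("pointer yaw",np.degrees(np.arctan2(d[1],d[0])))
c=back(t,un([(268,208),(408,193),(440,340),(290,372)],8,260,125),.128); print("case",c,c.mean(0))
# scene knob top
print("scene knob",back(s,un([(318,130)],8,325,190),.146))
E
```

```text
[[ 0.65868796  0.26963884  0.1       ]
 [ 0.73474657 -0.13072044  0.1       ]
 [ 0.4734536  -0.18092113  0.1       ]
 [ 0.3959902   0.2178381   0.1       ]] [0.56571958 0.04395884 0.1       ]
0.40751990248695563 -79.24336577572495
0.2660716519555001 -169.1246150600791
0.4062136154618754 100.99341849962444
0.26775628944609464 11.154908784921592
knob top [[0.57279409 0.0624493  0.146     ]]
pointer yaw 13.78377025380528
case [[0.59386158 0.08755475 0.128     ]
 [0.59871662 0.04461754 0.128     ]
 [0.55290632 0.03467918 0.128     ]
 [0.54283832 0.08041315 0.128     ]] [0.57208071 0.06181615 0.128     ]
scene knob [[0.58093167 0.05701815 0.146     ]]
```

```bash
cat > ov.py <<'E'
from h import *
def ov(name,x,y,yaw,dial,z0=.104,out=0,crop=None,k=8,c=None,fn=None,box=None,sh=0):
    c=c or read_camera(name); x0,y0,w,h=crop
    im=cv2.resize(c["img"][y0:y0+h,x0:x0+w,::-1],None,fx=k,fy=k,interpolation=cv2.INTER_CUBIC)
    def dr(P,col):
        q=proj(c,P); q=(q-[x0,y0]+.5)*k-.5
        cv2.polylines(im,[np.round(q).astype(int)],False,col,1,cv2.LINE_AA)
    T=lambda P:(np.array(P)@Rz(yaw).T)+[x,y,z0]
    for z,col in((.024,(0,255,0)),(0,(0,160,0))):
        dr(T([(.025,.024,z),(.025,-.024,z),(-.025,-.024,z),(-.025,.024,z),(.025,.024,z)]),col)
    a=np.linspace(0,2*np.pi,40)
    for rr,z,col in((.0125,.042,(0,0,255)),(.0125,.027,(0,0,160)),(.018,.027,(0,255,255))):
        dr(T(np.c_[rr*np.cos(a),rr*np.sin(a),0*a+z]),col)
    d=-np.radians(dial); dr(T([(0,0,.042),(.0125*np.cos(d),.0125*np.sin(d),.042)]),(255,0,255))
    b=np.linspace(-np.pi/2,np.pi/2,20)
    for R_ in(.018,.010): dr(T(np.r_[[(.025+sh,-R_,.012)],np.c_[.041+sh+R_*np.cos(b),R_*np.sin(b),0*b+.012],[(.025+sh,R_,.012)]]),(255,200,0))
    if box:
        B=lambda P:(np.array(P)@Rz(box[2]).T)+[box[0],box[1],0]
        for zz in(.1,0): dr(B([(.13,.2,zz),(.13,-.2,zz),(-.13,-.2,zz),(-.13,.2,zz),(.13,.2,zz)]),(0,200,255))
    cv2.imwrite(fn,im)
E
python3 - <<'E'
from ov import *
a=(0.5725,0.062,11,0)
ov("top",*a,crop=(270,125,70,55),k=10,fn="pics/o1.png")
ov("scene",*a,crop=(340,190,60,50),k=12,fn="pics/o2.png")
ov("top",*a,crop=(215,90,190,150),k=4,fn="pics/o3.png",box=(.5657,.044,11))
ov("scene",*a,crop=(265,160,170,160),k=4,fn="pics/o4.png",box=(.5657,.044,11))
E
```

```text
(no output)
```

View pics/o1.png

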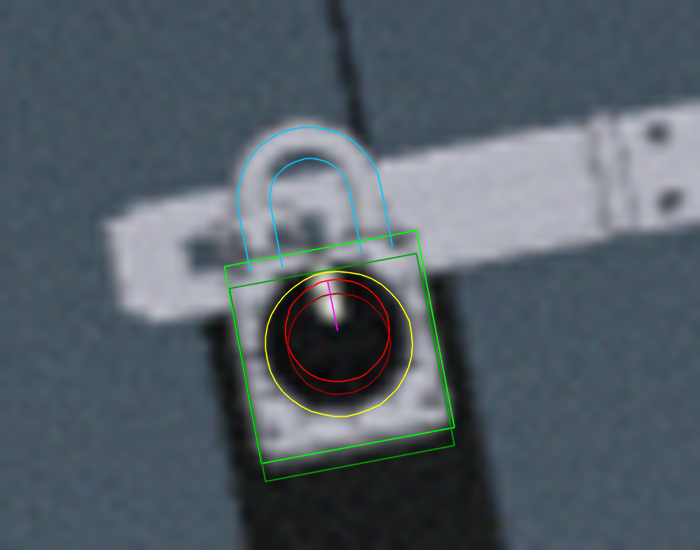

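View pics/o2.png

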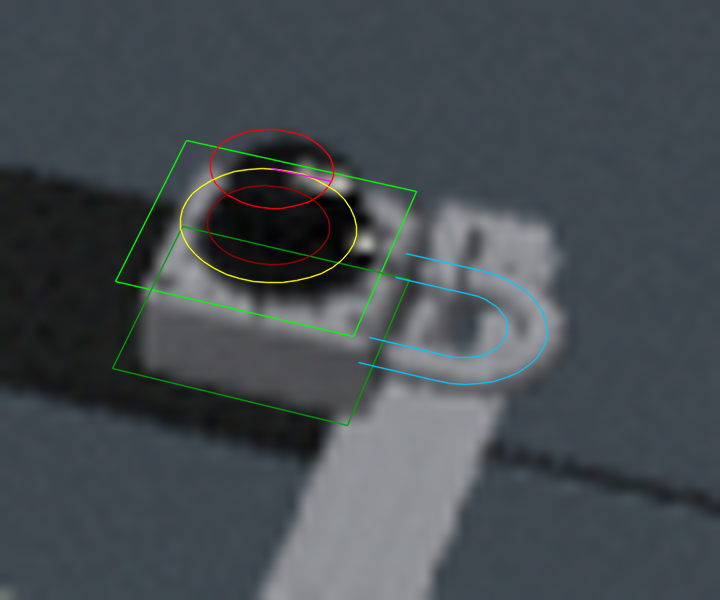

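View pics/o3.png

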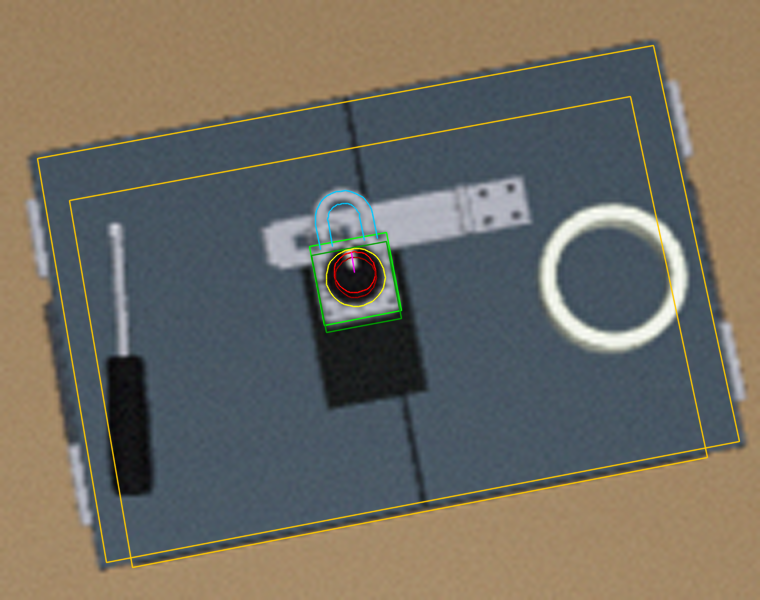

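View pics/o4.png

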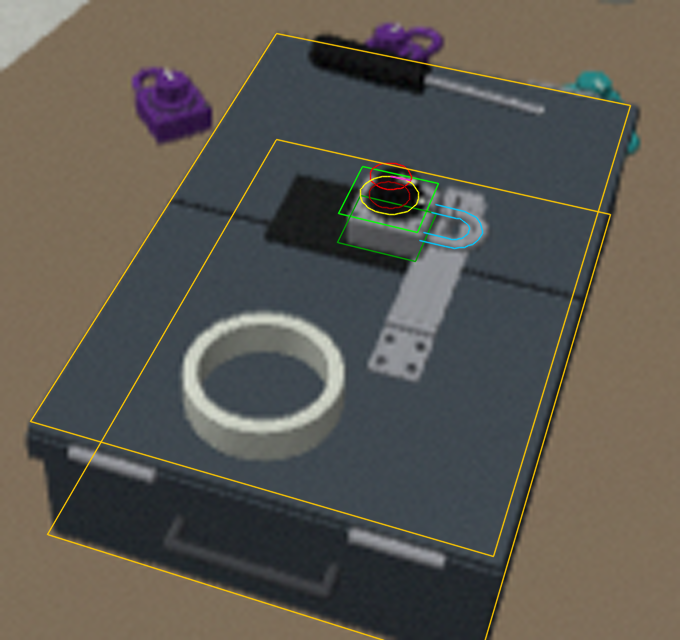

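```bash
python3 - <<'E'
from h import *
t=read_camera("top"); s=read_camera("scene")
T=un([(30,153),(658,40),(745,445),(102,568)],4,215,90)
S=un([(632,105),(495,556),(30,421),(277,35)],4,265,160)
def tri(T,S):
  K=lambda c:np.array([[f(c),0,c["cx"]],[0,f(c),c["cy"]],[0,0,1]])@np.c_[c["R"],c["t"]]
  X=cv2.triangulatePoints(K(t),K(s),np.array(T,float).T,np.array(S,float).T); X=(X[:3]/X[3]).T
  return X, proj(t,X)-T
X,e=tri(T,S);print(X,e)
for i in range(4): d=X[(i+1)%4]-X[i];print(np.linalg.norm(d),np.degrees(np.arctan2(d[1],d[0])))
# strap holes far corners, tape roll, pad corners
print(tri(un([(460,185)],4,215,90)[:0],[[0,0]][:0]) if 0 else "")
# strap end corners (top t1: (685,75),(700,165)); scene s1: (385,430)->? 
X,e=tri(un([(685,75),(703,165),(660,95),(673,150),(607,105),(617,159)],8,260,125),un([(356,520),(258,493),(343,495),(282,481),(361,453),(299,436)],8,325,190));print(X,e)
# pad far corners top t1 (297,535),(495,500); scene s1 (115,110),(52,238)
X,e=tri(un([(297,535),(495,500)],8,260,125),un([(115,110),(52,238)],8,325,190));print(X,e)
E
```

```text
[[ 0.65738127  0.26896428  0.09879662]
 [ 0.73335232 -0.12998442  0.10396912]
 [ 0.47504801 -0.17932489  0.10085574]
 [ 0.39720714  0.21955667  0.09484131]] [[ 0.35820737  0.63871323]
 [-0.02277823 -0.03461094]
 [-0.57826381 -0.67488295]
 [-0.30441418 -0.42814039]]
0.4061507283541363 -79.2183600793652
0.2629929493376586 -169.18581225435454
0.40645033351968957 101.0423685209679
0.26485342068952566 10.752551757913597

[[ 0.64485065 -0.04213902  0.10144802]
 [ 0.61604369 -0.04741836  0.10138403]
 [ 0.63781011 -0.03459634  0.10109137]
 [ 0.62021074 -0.03854487  0.10078624]
 [ 0.6346648  -0.01762459  0.10131402]
 [ 0.61674377 -0.02090171  0.10180852]] [[-0.29925449 -0.44532852]
 [-0.39559532 -0.57232669]
 [-0.14193597 -0.20993457]
 [-0.18017239 -0.26168569]
 [-0.19898584 -0.29718031]
 [-0.11826817 -0.17296061]]
[[0.49671141 0.07938964 0.10203291]
 [0.50887497 0.01800219 0.09875192]] [[-0.16189127 -0.22695994]
 [-0.30718124 -0.41993508]]
```

```bash
python3 - <<'E'
from ov import *
for i,a in enumerate([(0.574,0.058,11,0),(0.572,0.060,12,0)]):
  ov("top",*a,crop=(270,125,70,55),k=10,fn=f"pics/p{i}t.png",z0=.102)
  ov("scene",*a,crop=(340,190,60,50),k=12,fn=f"pics/p{i}s.png",z0=.102)
a=cv2.imread("pics/scene0.png")[198:232,345:395]; cv2.imwrite("pics/s3.png",cv2.resize(a,None,fx=16,fy=16,interpolation=cv2.INTER_CUBIC))
E
python3 -c "
import cv2,numpy as np
for c in 'ts':
  a=[cv2.imread(f'pics/p{i}{c}.png') for i in (0,1)]
  cv2.imwrite(f'pics/pp{c}.png',cv2.resize(np.hstack(a),None,fx=.55,fy=.55,interpolation=cv2.INTER_AREA))"
```

```text
(no output)
```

View pics/ppt.png

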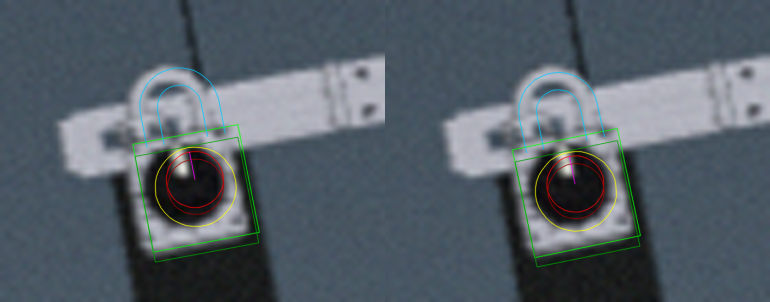

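View pics/pps.png

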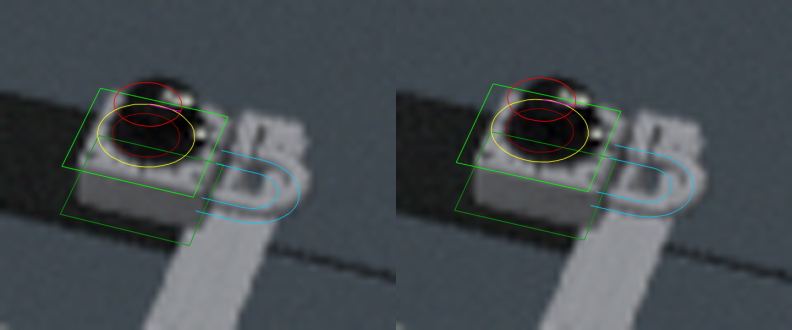

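View pics/s3.png

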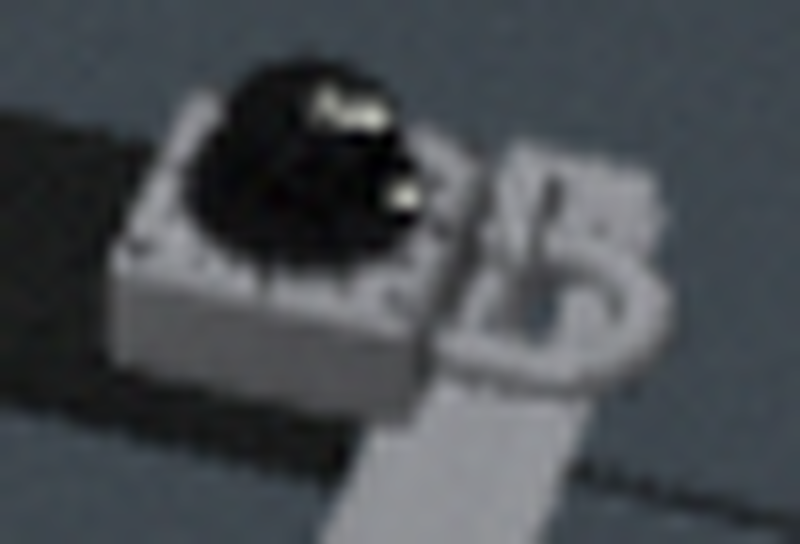

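Locating from both cameras: the lock centre is about (0.574, 0.063), yaw about 11°, and the pointer is at 12 o'clock, so the dial needs 120° clockwise. I'll go above it at yaw 131, so the turn ends with the jaws aligned to the case.

```bash
cat >> h.py <<'E'
from scipy.spatial.transform import Rotation as Ro
def plan(goal,yaw,cur=None,rpy=None):
    o=get_obs(); p=np.array(cur) if cur is not None else o["tool_pos"]; e=rpy if rpy is not None else o["tcp_rot"]
    R=Ro.from_euler("xyz",e,degrees=True); G=Ro.from_euler("xyz",[180,0,yaw],degrees=True)
    print("shift",np.round(R.inv().apply(np.array(goal)-p)*1000,1),"turn",np.round(np.degrees((R.inv()*G).as_rotvec()),2),"q",np.round(o["q"],1),"t",round(o["time_s"],2))
E
python3 -c "
from h import *
plan([.574,.063,.215],131)"
```

```text
shift [ 5.686e+02 -5.242e+02 -4.000e-01] turn [  -0.      0.   -114.68] q [-73.8  20.2  93.6  -0.   66.2  -0.1] t 0.7
```

Call:
move_arm([
  [[568.6, -524.2, 0], [0, 0, -114.7], 60],
  [[568.6, -524.2, 0], [0, 0, -114.7], 60],
  [[568.6, -524.2, 0], [0, 0, -114.7], 60],
  [[568.6, -524.2, 0], [0, 0, -114.7], 60],
  [[568.6, -524.2, 0], [0, 0, -114.7], 60],
  [[568.6, -524.2, 0], [0, 0, -114.7], 60],
  [[568.6, -524.2, 0], [0, 0, -114.7], 60],
  [[568.6, -524.2, 0], [0, 0, -114.7], 60],
  [[568.6, -524.2, 0], [0, 0, -114.7], 60],
  [[568.6, -524.2, 0], [0, 0, -114.7], 60],
  [[568.6, -524.2, 0], [0, 0, -114.7], 60],
  [[568.6, -524.2, 0], [0, 0, -114.7], 60],
  [[568.6, -524.2, 0], [0, 0, -114.7], 60],
  [[568.6, -524.2, 0], [0, 0, -114.7], 60],
  [[568.6, -524.2, 0], [0, 0, -114.7], 60],
  [[568.6, -524.2, 0], [0, 0, -114.7], 60],
])

```text
time_s: 2.7
tool_pos: [0.5734, 0.0616, 0.2147]
tcp_rot: [-180.0, 0.0, 130.9]
contact_force: [0.4, -0.5, 0.8]
opening: 0.652
```

```bash
python3 - <<'E'
from h import *
o=get_obs();print(o["tool_pos"],o["q"])
for n in("top","scene"):
    c=read_camera(n); im=np.ascontiguousarray(c["img"][:,:,::-1]); p=proj(c,o["tool_pos"])[0]; q=proj(c,[.574,.063,.128])[0]
    x0,y0=int(p[0])-50,int(p[1])-30; k=7
    im=cv2.resize(im[y0:y0+80,x0:x0+100],None,fx=k,fy=k,interpolation=cv2.INTER_CUBIC)
    R=Ro.from_euler("xyz",o["tcp_rot"],degrees=True).as_matrix()
    w=.652*.092/2
    for P,col in((o["tool_pos"],(0,0,255)),([.574,.063,.128],(0,255,0)),(o["tool_pos"]+R[:,1]*w,(255,0,255)),(o["tool_pos"]-R[:,1]*w,(255,0,255))):
        u=(proj(c,P)[0]-[x0,y0]+.5)*k-.5; cv2.drawMarker(im,tuple(int(v) for v in u),col,0,20,1)
    cv2.imwrite(f"pics/g_{n}.png",im)
E
```

```text
[0.57339223 0.06159032 0.21469543] [ 5.99019021e+00  1.59546258e+01  9.96162217e+01 -1.48706828e-02
  6.44454929e+01 -3.49291129e+01]
```

View pics/g_scene.png

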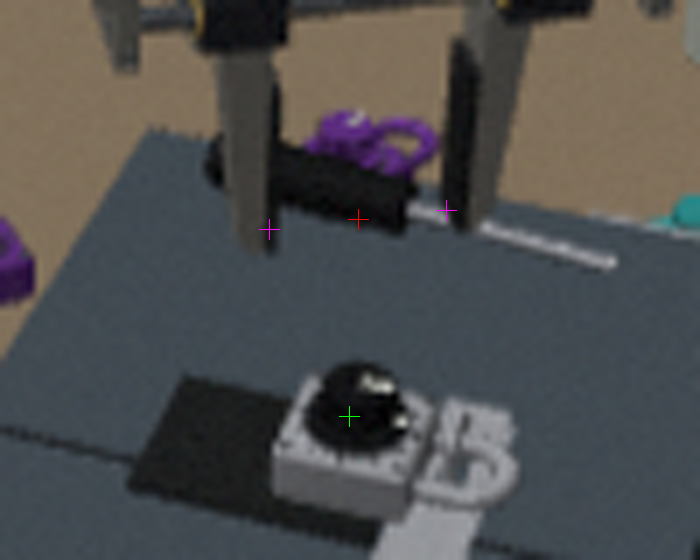

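View pics/g_top.png

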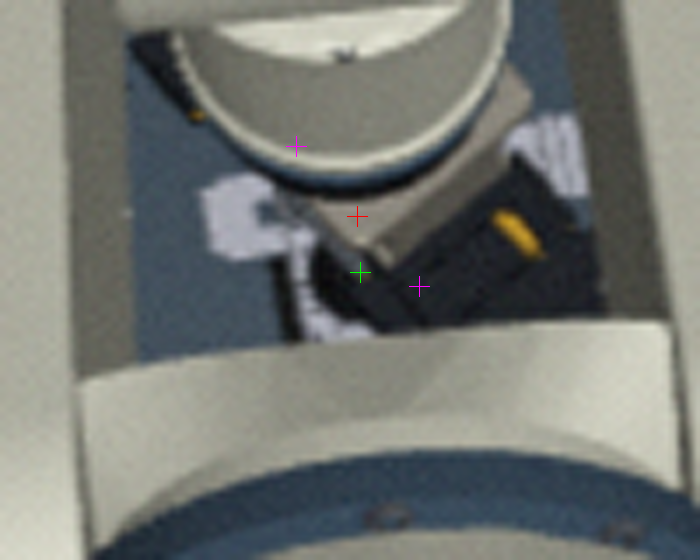

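The scene view shows the gripper centred over the knob to about 2 mm; the fingertips are at (270,250) and (460,230), and the knob is at (360,400). I'll descend and grip the knob.

Call:
move_arm([
  [[0, 0, 40], [0, 0, 0], 50],
  [[0, 0, 70], [0, 0, 0], 50],
  [[0, 0, 81], [0, 0, 0], 45],
  [[0, 0, 81], [0, 0, 0], 45],
  [[0, 0, 81], [0, 0, 0], 15],
  [[0, 0, 81], [0, 0, 0], 15],
  [[0, 0, 81], [0, 0, 0], 15],
  [[0, 0, 81], [0, 0, 0], 15],
  [[0, 0, 81], [0, 0, 0], 15],
  [[0, 0, 81], [0, 0, 0], 15],
], newtons=20)

```text
time_s: 4.05
tool_pos: [0.5751, 0.0633, 0.1347]
tcp_rot: [179.9, 0.1, 131.0]
contact_force: [0.8, 0.4, 5.6]
opening: 0.262
```

Call:
move_arm([
  [[0, 0, 0], [0, 0, 8], 15],
  [[0, 0, 0], [0, 0, 16], 15],
  [[0, 0, 0], [0, 0, 24], 15],
  [[0, 0, 0], [0, 0, 32], 15],
  [[0, 0, 0], [0, 0, 40], 15],
  [[0, 0, 0], [0, 0, 48], 15],
  [[0, 0, 0], [0, 0, 56], 15],
  [[0, 0, 0], [0, 0, 64], 15],
  [[0, 0, 0], [0, 0, 72], 15],
  [[0, 0, 0], [0, 0, 80], 15],
  [[0, 0, 0], [0, 0, 88], 15],
  [[0, 0, 0], [0, 0, 96], 15],
  [[0, 0, 0], [0, 0, 104], 15],
  [[0, 0, 0], [0, 0, 112], 15],
  [[0, 0, 0], [0, 0, 120], 15],
  [[0, 0, 0], [0, 0, 122], 15],
  [[0, 0, 0], [0, 0, 122], 15],
  [[0, 0, 0], [0, 0, 122], 15],
])

```text
time_s: 6.3
tool_pos: [0.575, 0.0632, 0.1347]
tcp_rot: [180.0, -0.1, 9.0]
contact_force: [0.5, 1.0, 6.3]
opening: 0.258
```

```bash
python3 - <<'E'
from h import *
o=get_obs();print(o["tool_pos"],o["tcp_rot"],o["contact_force"],o["wrist_torque"],o["opening"])
c=read_camera("scene"); cv2.imwrite("pics/k1.png",cv2.resize(c["img"][180:240,330:410,::-1],None,fx=9,fy=9,interpolation=cv2.INTER_CUBIC))
E
```

```text
[0.5749912  0.06315574 0.13472982] [ 1.79993970e+02 -1.29999127e-01  9.01934758e+00] [0.54393021 0.98498045 6.30062009] [ 0.07085116 -0.09627091 -0.0729019 ] 0.25801040476906173
```

View pics/k1.png

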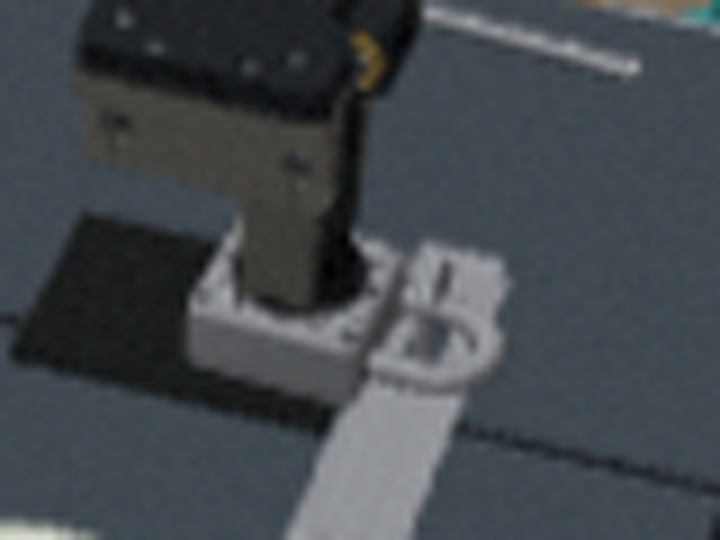

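Force and lock stay put. I'll release, lift and look at the pointer.

Call:
move_arm([
  [[0, 0, 0], [0, 0, 0], 60],
  [[0, 0, 0], [0, 0, 0], 80],
  [[0, 0, -30], [0, 0, 0], 85],
  [[0, 0, -80], [0, 0, 0], 85],
  [[0, 0, -80], [0, 0, 0], 85],
  [[0, 0, -80], [0, 0, 0], 85],
])

```text
time_s: 7.1
tool_pos: [0.5735, 0.063, 0.2129]
tcp_rot: [-180.0, 0.0, 9.0]
contact_force: [0.3, 0.6, 0.8]
opening: 0.892
```

```bash
python3 - <<'E'
from ov import *
o=get_obs();print(o["tool_pos"],o["tcp_rot"],o["contact_force"],o["opening"])
c=read_camera("scene"); cv2.imwrite("pics/k2.png",cv2.resize(c["img"][190:240,340:400,::-1],None,fx=10,fy=10,interpolation=cv2.INTER_CUBIC))
ov("scene",.5755,.0635,11,120,crop=(340,190,60,50),k=10,fn="pics/k2o.png")
t=read_camera("top"); cv2.imwrite("pics/k2t.png",cv2.resize(t["img"][110:200,250:370,::-1],None,fx=6,fy=6,interpolation=cv2.INTER_CUBIC))
E
```

```text
[0.57346439 0.06295171 0.2129463 ] [-1.79997552e+02  4.76352369e-02  9.01839296e+00] [0.31765424 0.58366763 0.7770591 ] 0.8919571766643937
```

View pics/k2.png

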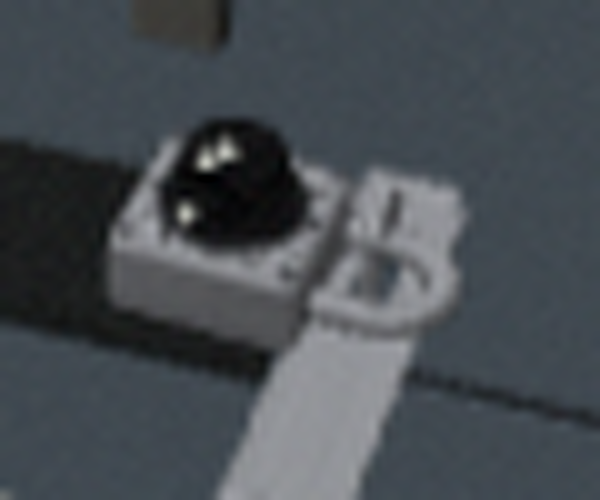

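View pics/k2o.png

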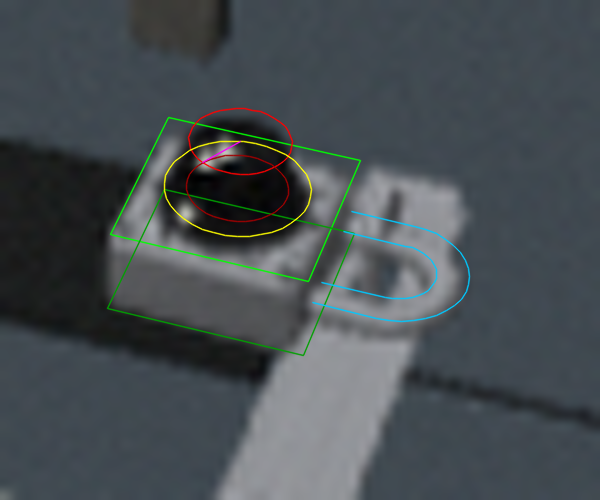

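View pics/k2t.png

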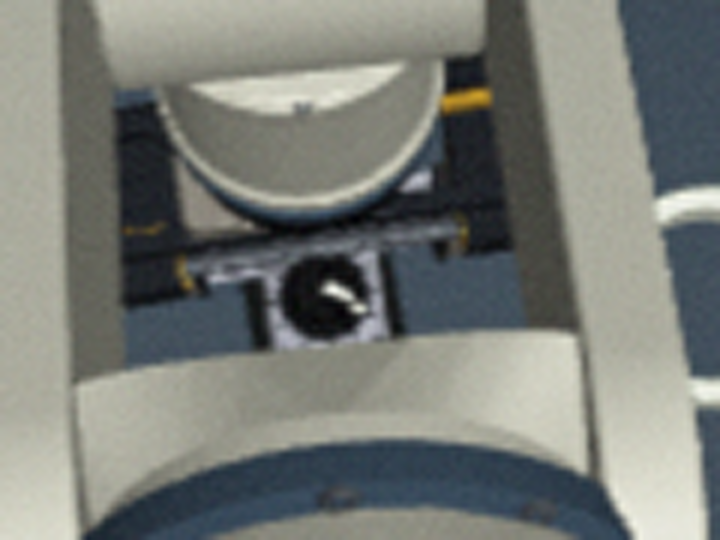

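```bash
python3 - <<'E'
from ov import *
t=read_camera("top"); 
cv2.imwrite("pics/k3.png",cv2.resize(t["img"][145:172,285:325,::-1],None,fx=18,fy=18,interpolation=cv2.INTER_CUBIC))
for d in(105,120,135):
  ov("top",.5735,.0628,11,d,crop=(285,145,40,27),k=9,c=t,fn=f"pics/k3_{d}.png")
cv2.imwrite("pics/k3o.png",np.hstack([cv2.resize(cv2.imread(f"pics/k3_{d}.png"),None,fx=.73,fy=.73) for d in(105,120,135)]))
E
```

```text
(no output)
```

View pics/k3.png

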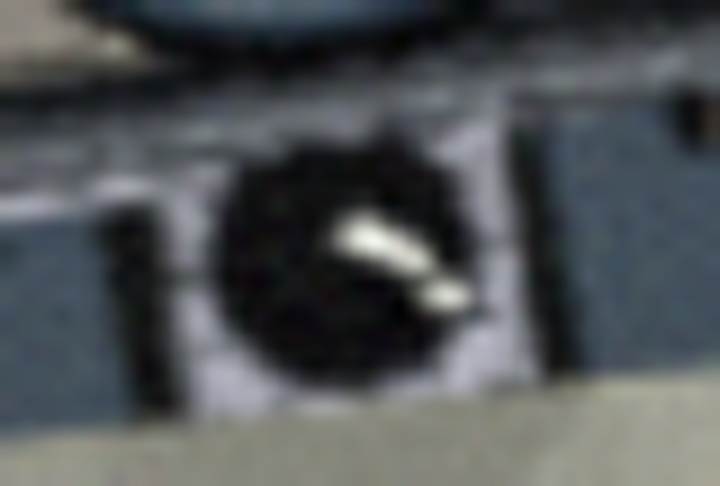

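View pics/k3o.png

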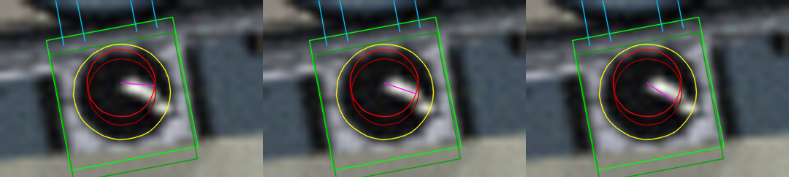

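The top view shows the pointer on the plate at (445,293) and the knob line slope about 20° below horizontal. With the case at yaw 9–11°, that is 120°, or four o'clock. Now I'll grasp the case by its sides.

Call:
move_arm([
  [[0, 0, 40], [0, 0, 0], 85],
  [[0, 0, 80], [0, 0, 0], 85],
  [[0, 0, 104], [0, 0, 0], 85],
  [[0, 0, 104], [0, 0, 0], 85],
  [[0, 0, 104], [0, 0, 0], 60],
  [[0, 0, 104], [0, 0, 0], 40],
  [[0, 0, 104], [0, 0, 0], 40],
  [[0, 0, 104], [0, 0, 0], 40],
  [[0, 0, 104], [0, 0, 0], 40],
  [[0, 0, 104], [0, 0, 0], 40],
  [[0, 0, 104], [0, 0, 0], 40],
], newtons=30)

```text
time_s: 8.68
tool_pos: [0.5743, 0.063, 0.1102]
tcp_rot: [180.0, -0.0, 9.0]
contact_force: [-2.0, -0.6, 5.9]
opening: 0.523
```

Call:
move_arm([
  [[-3, 0, 0], [0, 0, 0], 40],
  [[-6, 0, 0], [0, 0, 0], 40],
  [[-9, 0, 0], [0, 0, 0], 40],
  [[-11, 0, 0], [0, 0, 0], 40],
  [[-13, 0, 0], [0, 0, 0], 40],
  [[-15, 0, 0], [0, 0, 0], 40],
  [[-17, 0, 0], [0, 0, 0], 40],
  [[-19, 0, 0], [0, 0, 0], 40],
  [[-19, 0, 0], [0, 0, 0], 40],
])

```text
time_s: 9.8
tool_pos: [0.5564, 0.0607, 0.1101]
tcp_rot: [-180.0, -0.2, 9.0]
contact_force: [4.8, 3.8, 2.6]
opening: 0.518
```

Call:
move_arm([
  [[-2, 0, 0], [0, 0, 0], 40],
  [[-4, 0, 0], [0, 0, 0], 40],
  [[-6, 0, 0], [0, 0, 0], 40],
  [[-7.5, 0, 0], [0, 0, 0], 40],
  [[-9, 0, 0], [0, 0, 0], 40],
  [[-10, 0, 0], [0, 0, 0], 40],
  [[-11, 0, 0], [0, 0, 0], 40],
  [[-11, 0, 0], [0, 0, 0], 40],
])

```text
time_s: 10.8
tool_pos: [0.5457, 0.059, 0.1102]
tcp_rot: [-180.0, -0.2, 9.0]
contact_force: [6.2, 4.0, 3.1]
opening: 0.519
```

```bash
python3 - <<'E'
from ov import *
o=get_obs();print(o["tool_pos"],o["contact_force"])
c=read_camera("scene"); cv2.imwrite("pics/m1.png",cv2.resize(c["img"][185:240,330:400,::-1],None,fx=10,fy=10,interpolation=cv2.INTER_CUBIC))
t=read_camera("top"); cv2.imwrite("pics/m1t.png",cv2.resize(t["img"][110:200,250:370,::-1],None,fx=6,fy=6,interpolation=cv2.INTER_CUBIC))
E
```

```text
[0.54570409 0.05904415 0.11015722] [6.1650638  3.96172271 3.13138417]
```

View pics/m1.png

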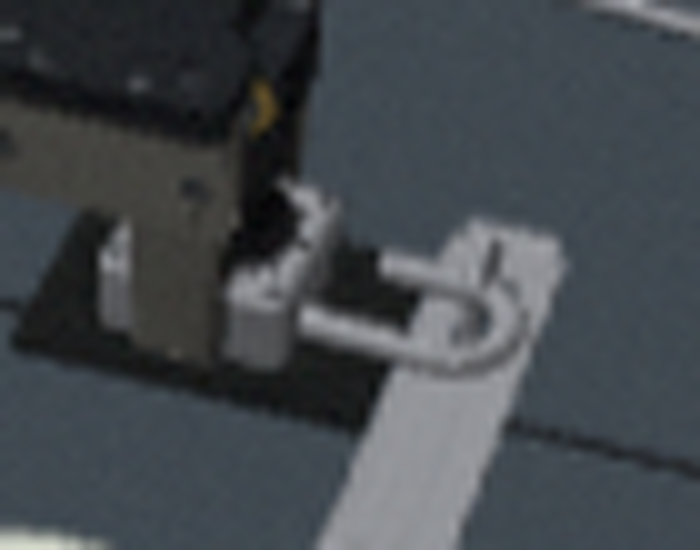

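View pics/m1t.png

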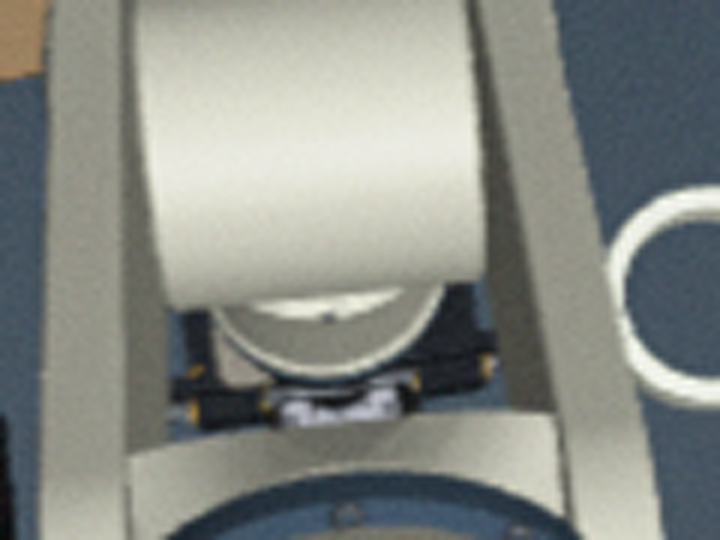

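The free leg is out; its end is at about (385,262), with a gap to the case. I'll pull gently on to the end stop.

Call:
move_arm([
  [[-0.7, 0, 0], [0, 0, 0], 40],
  [[-1.4, 0, 0], [0, 0, 0], 40],
  [[-2, 0, 0], [0, 0, 0], 40],
  [[-2, 0, 0], [0, 0, 0], 40],
])

```text
time_s: 11.4
tool_pos: [0.5442, 0.0589, 0.1101]
tcp_rot: [-180.0, -0.2, 9.0]
contact_force: [6.6, 5.2, 0.7]
opening: 0.519
```

Call:
move_arm([
  [[-1, 0, 0], [0, 0, 0], 40],
  [[-2, 0, 0], [0, 0, 0], 40],
  [[-2, 0, 0], [0, 0, 0], 40],
])

```text
time_s: 11.78
tool_pos: [0.5431, 0.059, 0.1102]
tcp_rot: [-179.9, -0.3, 9.0]
contact_force: [9.2, 7.2, -1.2]
opening: 0.519
```

Call:
move_arm([
  [[-1, 0, 0], [0, 0, 0], 40],
  [[-2, 0, 0], [0, 0, 0], 40],
  [[-2, 0, 0], [0, 0, 0], 40],
])

```text
time_s: 12.15
tool_pos: [0.5422, 0.059, 0.1104]
tcp_rot: [-179.9, -0.5, 9.0]
contact_force: [13.8, 9.7, -4.3]
opening: 0.518
```

```bash
python3 - <<'E'
from ov import *
o=get_obs();print(o["tool_pos"],o["contact_force"])
ov("scene",.5425,.0585,9.5,120,crop=(330,185,70,55),k=11,fn="pics/m2o.png",sh=.02)
c=read_camera("scene"); cv2.imwrite("pics/m2.png",cv2.resize(c["img"][185:240,330:400,::-1],None,fx=11,fy=11,interpolation=cv2.INTER_CUBIC))
E
```

```text
[0.54219189 0.05898833 0.11038873] [13.78092268  9.70911299 -4.32437349]
```

View pics/m2.png

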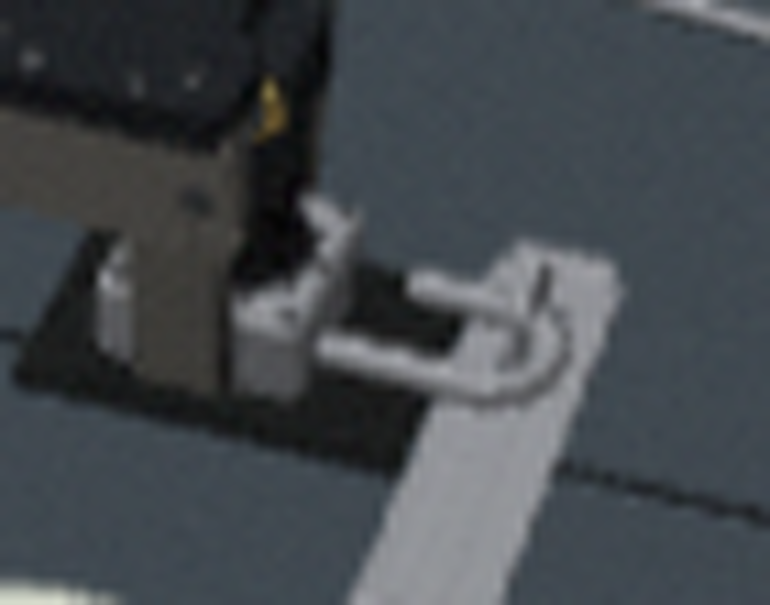

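View pics/m2o.png

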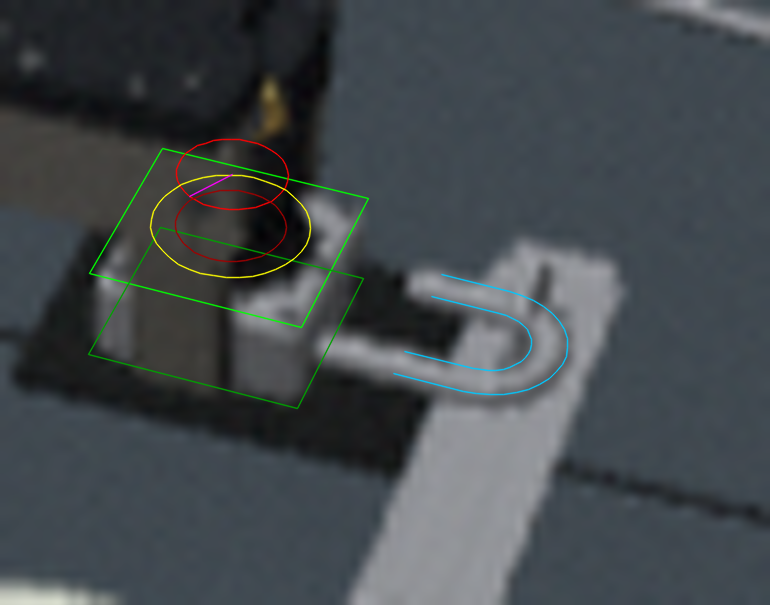

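The end stop has been reached: force rose to about 14 N, and the overlay agrees with 20 mm. Now I'll move forward so the staple's wire lies in the gap.

Call:
move_arm([
  [[4, 0, 0], [0, 0, 0], 40],
  [[8, 0, 0], [0, 0, 0], 40],
  [[12, 0, 0], [0, 0, 0], 40],
  [[16, 0, 0], [0, 0, 0], 40],
  [[20, 0, 0], [0, 0, 0], 40],
  [[24, 0, 0], [0, 0, 0], 40],
  [[28, 0, 0], [0, 0, 0], 40],
  [[32, 0, 0], [0, 0, 0], 40],
  [[34, 0, 0], [0, 0, 0], 40],
  [[36, 0, 0], [0, 0, 0], 40],
  [[37, 0, 0], [0, 0, 0], 40],
  [[38, 0, 0], [0, 0, 0], 40],
  [[38, 0, 0], [0, 0, 0], 40],
])

```text
time_s: 13.88
tool_pos: [0.5704, 0.0625, 0.1098]
tcp_rot: [-180.0, 0.6, 9.0]
contact_force: [-17.0, -2.9, 25.1]
opening: 0.518
```

```bash
python3 - <<'E'
from ov import *
o=get_obs();print(o["tool_pos"],o["contact_force"])
c=read_camera("scene"); cv2.imwrite("pics/n1.png",cv2.resize(c["img"][185:240,340:410,::-1],None,fx=11,fy=11,interpolation=cv2.INTER_CUBIC))
E
```

```text
[0.57042407 0.06252908 0.10976969] [-17.00048305  -2.89644218  25.12500452]
```

View pics/n1.png

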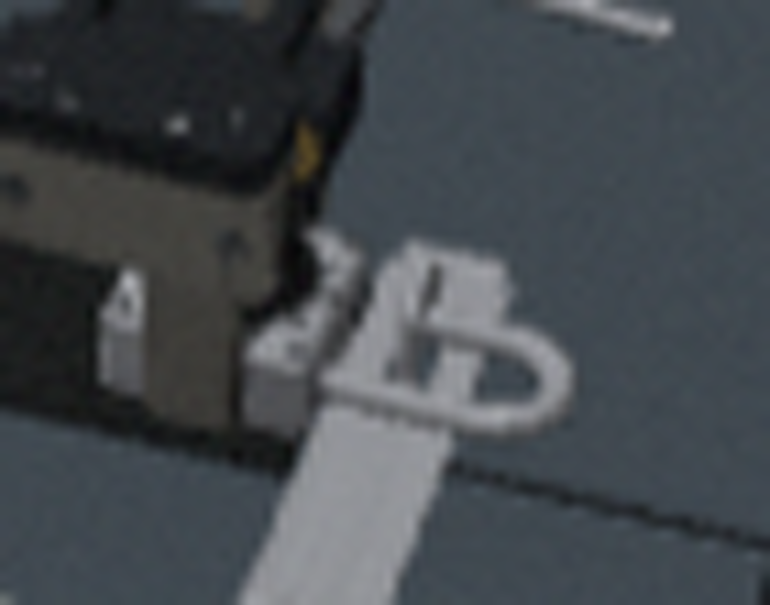

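It's blocked: x −17 N, z +25 N. The case nose is probably catching on the strap's edge. I'll back off slightly, raise within the staple's opening, and go forward again.

Call:
move_arm([
  [[-5, 0, 0], [0, 0, 0], 40],
  [[-8, 0, 0], [0, 0, 0], 40],
  [[-8, 0, -2], [0, 0, 0], 40],
  [[-8, 0, -3], [0, 0, 0], 40],
  [[-8, 0, -3], [0, 0, 0], 40],
])

```text
time_s: 14.55
tool_pos: [0.5673, 0.062, 0.112]
tcp_rot: [-180.0, 0.1, 9.0]
contact_force: [-0.8, 0.8, -3.2]
opening: 0.519
```

```bash
python3 - <<'E'
from ov import *
o=get_obs();print(o["tool_pos"],o["contact_force"],o["tcp_rot"])
c=read_camera("scene"); cv2.imwrite("pics/n2.png",cv2.resize(c["img"][185:240,340:410,::-1],None,fx=11,fy=11,interpolation=cv2.INTER_CUBIC))
E
```

```text
[0.56734016 0.06196977 0.11196844] [-0.75293597  0.83231505 -3.20515574] [-1.79996809e+02  1.03498554e-01  9.01985086e+00]
```

View pics/n2.png

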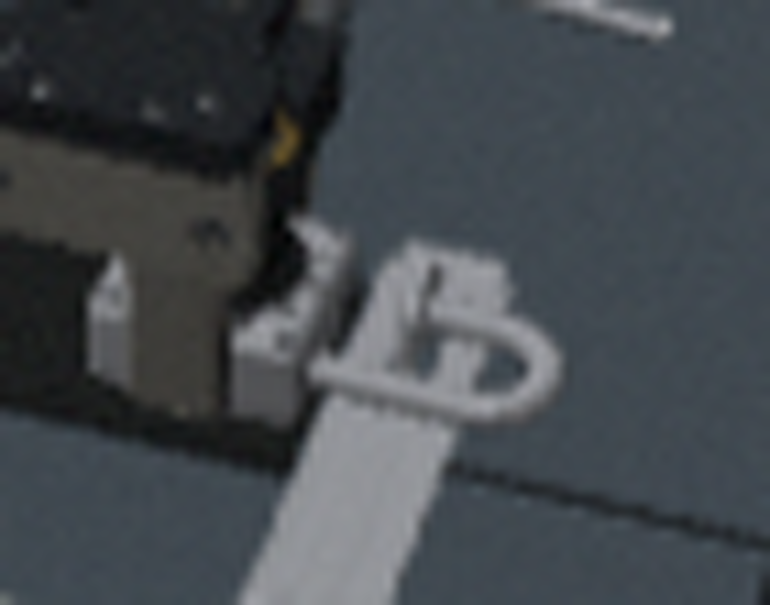

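Call:
move_arm([
  [[3, 0, 0], [0, 0, 0], 40],
  [[5, 0, 0], [0, 0, 0], 40],
  [[7, 0, 0], [0, 0, 0], 40],
  [[7, 0, 0], [0, 0, 0], 40],
])

```text
time_s: 15.1
tool_pos: [0.5752, 0.0632, 0.1126]
tcp_rot: [-180.0, -0.0, 9.0]
contact_force: [-0.9, -0.8, -3.6]
opening: 0.517
```

```bash
python3 - <<'E'
from ov import *
o=get_obs();print(o["tool_pos"],o["contact_force"],o["tcp_rot"])
c=read_camera("scene"); cv2.imwrite("pics/n3.png",cv2.resize(c["img"][190:235,350:405,::-1],None,fx=13,fy=13,interpolation=cv2.INTER_CUBIC))
E
```

```text
[0.57520255 0.06319031 0.11257977] [-0.90092041 -0.8435621  -3.60733977] [-1.79999422e+02 -4.91608066e-03  9.01684209e+00]
```

View pics/n3.png

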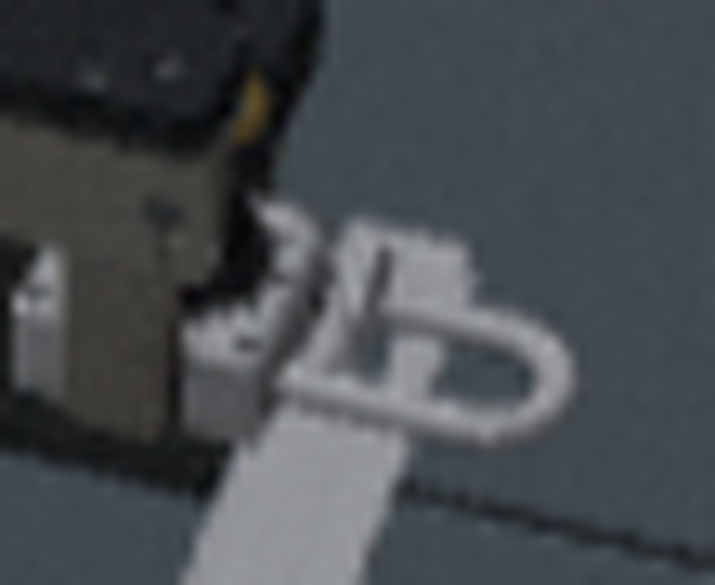

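It's free to go forward now (z −3.6 N is just the lock's weight). I'll feel for the staple with the case front in small steps.

Call:
move_arm([
  [[1, 0, 0], [0, 0, 0], 40],
  [[2, 0, 0], [0, 0, 0], 40],
  [[3, 0, 0], [0, 0, 0], 40],
  [[3, 0, 0], [0, 0, 0], 40],
])

```text
time_s: 15.65
tool_pos: [0.5781, 0.0637, 0.1126]
tcp_rot: [-180.0, -0.0, 9.0]
contact_force: [0.2, 0.7, -4.0]
opening: 0.518
```

```bash
python3 - <<'E'
from ov import *
o=get_obs();print(o["tool_pos"],o["contact_force"],o["tcp_rot"])
c=read_camera("scene"); cv2.imwrite("pics/n4.png",cv2.resize(c["img"][190:235,350:405,::-1],None,fx=13,fy=13,interpolation=cv2.INTER_CUBIC))
k=13;x0,y0=350,190
im=cv2.imread("pics/n4.png")
a=np.linspace(0,np.pi,20)
P=np.r_[[(0,.009,.1)],np.c_[0*a,.009*np.cos(a),.1165+.009*np.sin(a)],[(0,-.009,.1)]]
for (sx,sy),col in(((.6062,.0836),(0,0,255)),((.6062+.0025,.0836+.0015),(0,255,255))):
  q=(proj(c,P@Rz(11).T+[sx,sy,0])-[x0,y0]+.5)*k-.5
  cv2.polylines(im,[q.round().astype(int)],False,col,1,cv2.LINE_AA)
cv2.imwrite("pics/n4o.png",im)
E
```

```text
[0.57807529 0.06366288 0.11260807] [ 0.16600644  0.74549166 -3.97110929] [-1.79997876e+02 -8.24512587e-03  9.01537649e+00]
```

View pics/n4.png

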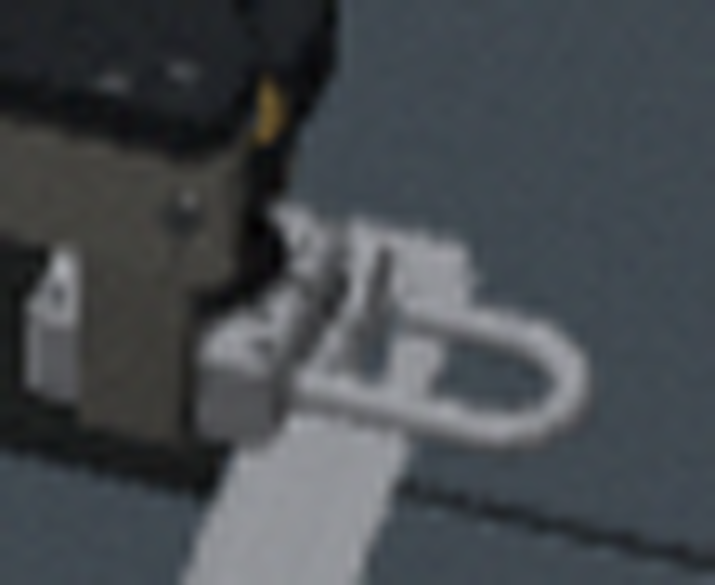

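View pics/n4o.png

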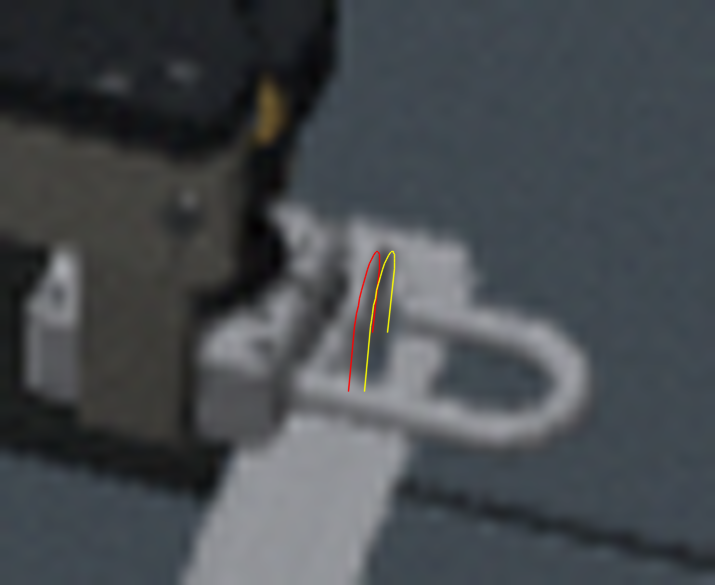

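The staple (yellow fit, around x 370–385) sits just behind the leg end at about (398,315). I'll go 3.5 mm further to centre it in the gap.

Call:
move_arm([
  [[1, 0, 0], [0, 0, 0], 40],
  [[2, 0, 0], [0, 0, 0], 40],
  [[3, 0, 0], [0, 0, 0], 40],
  [[3.5, 0, 0], [0, 0, 0], 40],
  [[3.5, 0, 0], [0, 0, 0], 40],
])

```text
time_s: 16.32
tool_pos: [0.5812, 0.0642, 0.1125]
tcp_rot: [-180.0, 0.0, 9.0]
contact_force: [-1.1, 0.2, -3.1]
opening: 0.52
```

```bash
python3 - <<'E'
from ov import *
o=get_obs();print(o["tool_pos"],o["contact_force"],o["tcp_rot"])
c=read_camera("scene"); cv2.imwrite("pics/n5.png",cv2.resize(c["img"][190:235,350:405,::-1],None,fx=13,fy=13,interpolation=cv2.INTER_CUBIC))
E
```

```text
[0.58120499 0.06417417 0.11251733] [-1.13935234  0.24829406 -3.07586907] [-1.79998992e+02  2.72673454e-02  9.02094729e+00]
```

View pics/n5.png

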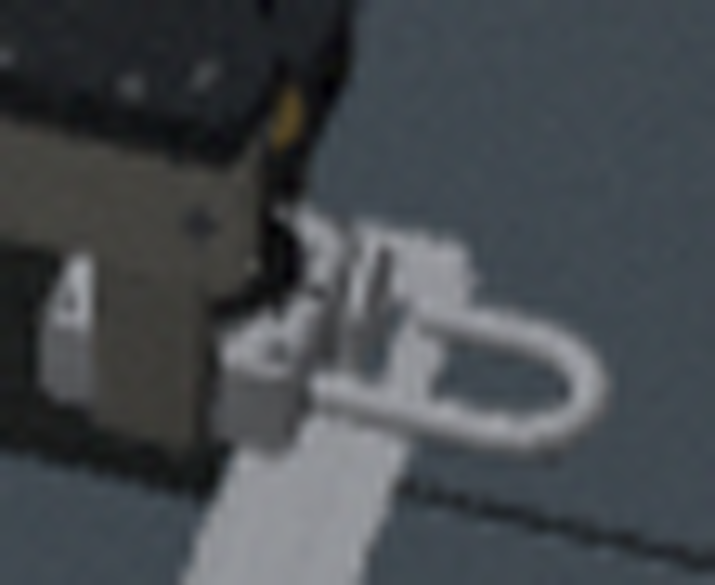

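The wire now sits between the case front (about 345) and the leg end (about 415). I'll lift straight up carefully.

Call:
move_arm([
  [[0, 0, -1.5], [0, 0, 0], 40],
  [[0, 0, -3], [0, 0, 0], 40],
  [[0, 0, -4.5], [0, 0, 0], 40],
  [[0, 0, -6], [0, 0, 0], 40],
  [[0, 0, -8], [0, 0, 0], 40],
  [[0, 0, -8], [0, 0, 0], 40],
])

```text
time_s: 17.12
tool_pos: [0.5812, 0.0642, 0.1207]
tcp_rot: [-180.0, 0.0, 9.0]
contact_force: [-2.6, 0.2, -1.2]
opening: 0.516
```

Call:
move_arm([
  [[0, 0, -2], [0, 0, 0], 40],
  [[0, 0, -4], [0, 0, 0], 40],
  [[0, 0, -6], [0, 0, 0], 40],
  [[0, 0, -9], [0, 0, 0], 40],
  [[0, 0, -12], [0, 0, 0], 40],
  [[0, 0, -12], [0, 0, 0], 40],
])

```text
time_s: 17.88
tool_pos: [0.5821, 0.0643, 0.1333]
tcp_rot: [-180.0, -0.1, 9.0]
contact_force: [-2.4, -0.4, -0.4]
opening: 0.519
```

```bash
python3 - <<'E'
from ov import *
o=get_obs();print(o["tool_pos"],o["contact_force"],o["tcp_rot"])
c=read_camera("scene"); cv2.imwrite("pics/n6.png",cv2.resize(c["img"][175:235,340:405,::-1],None,fx=10,fy=10,interpolation=cv2.INTER_CUBIC))
E
```

```text
[0.58209014 0.06430002 0.1333225 ] [-2.44243351 -0.42672075 -0.41436597] [-1.79997988e+02 -8.77695205e-02  9.01222647e+00]
```

View pics/n6.png

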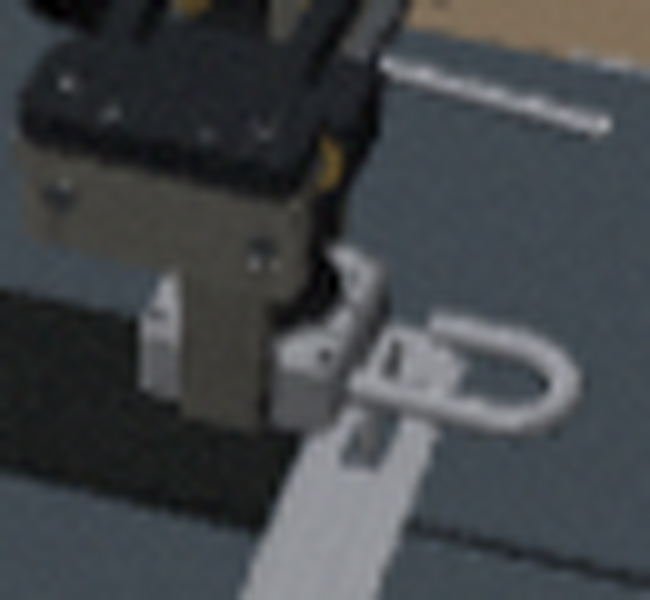

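Call:
move_arm([
  [[0, 0, -3], [0, 0, 0], 40],
  [[0, 0, -6], [0, 0, 0], 40],
  [[0, 0, -10], [0, 0, 0], 40],
  [[0, 0, -16], [0, 0, 0], 40],
  [[0, 0, -24], [0, 0, 0], 40],
  [[0, 0, -34], [0, 0, 0], 40],
  [[0, 0, -44], [0, 0, 0], 40],
  [[0, 0, -54], [0, 0, 0], 40],
  [[0, 0, -60], [0, 0, 0], 40],
  [[0, 0, -63], [0, 0, 0], 40],
  [[0, 0, -63], [0, 0, 0], 40],
  [[0, 0, -63], [0, 0, 0], 40],
])

```text
time_s: 19.42
tool_pos: [0.5812, 0.0642, 0.1953]
tcp_rot: [-180.0, 0.0, 9.0]
contact_force: [0.0, 0.0, -3.7]
opening: 0.52
```

```bash
python3 - <<'E'
from ov import *
o=get_obs();print(o["tool_pos"],o["contact_force"],o["tcp_rot"])
c=read_camera("scene"); cv2.imwrite("pics/f1.png",cv2.resize(c["img"][120:260,280:440,::-1],None,fx=5,fy=5,interpolation=cv2.INTER_CUBIC))
p=o["tool_pos"]
ov("scene",p[0],p[1],9,120,crop=(340,150,65,60),k=10,z0=p[2]-.006,sh=.02,fn="pics/f1o.png",c=c)
cv2.imwrite("pics/f2.png",cv2.resize(c["img"][150:210,340:405,::-1],None,fx=10,fy=10,interpolation=cv2.INTER_CUBIC))
t=read_camera("top"); cv2.imwrite("pics/f1t.png",cv2.resize(t["img"][80:240,200:420,::-1],None,fx=3.5,fy=3.5,interpolation=cv2.INTER_CUBIC))
E
```

```text
[0.58121282 0.06416847 0.19525281] [ 0.01093881  0.01288036 -3.67684186] [-1.79997728e+02  3.18304197e-02  9.02021302e+00]
```

View pics/f1.png

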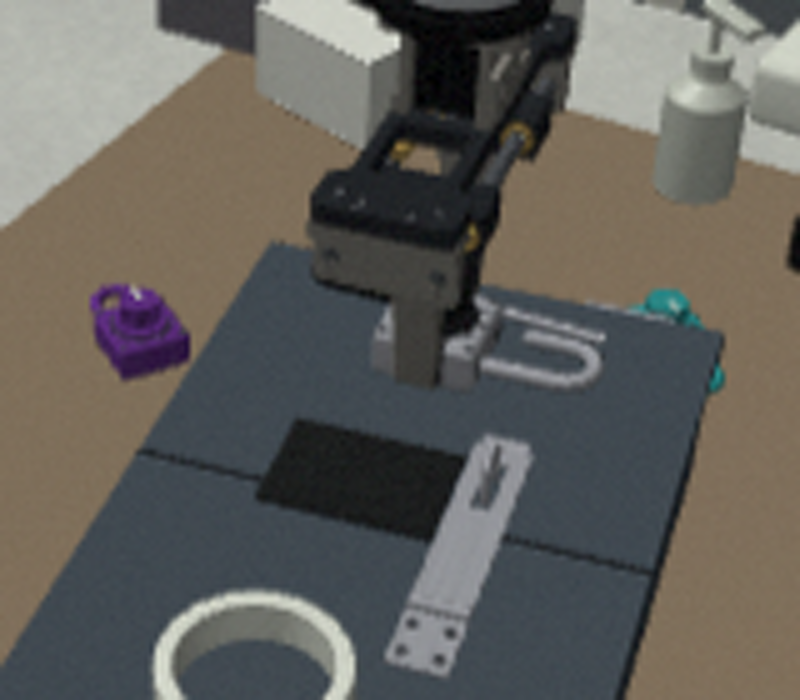

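View pics/f1o.png

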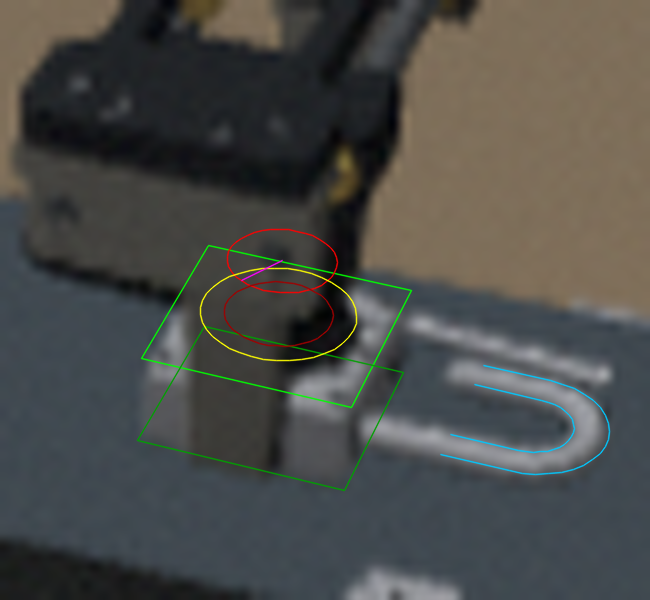

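View pics/f2.png

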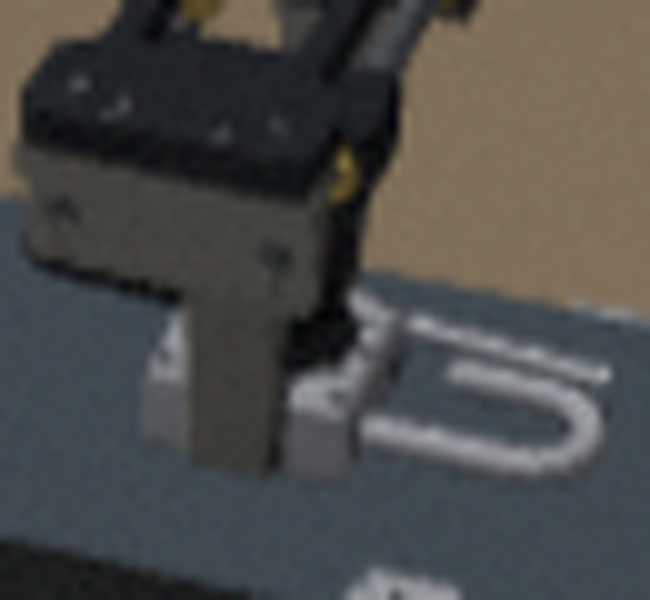

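View pics/f1t.png

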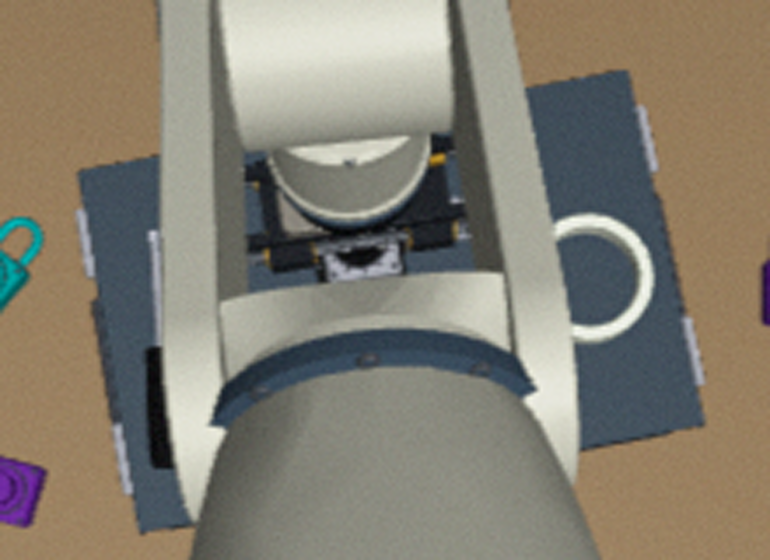

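```bash
python3 - <<'E'
from h import *
c=read_camera("scene"); o=get_obs(); p=o["tool_pos"]+[0,0,-.006]; print(o["joint_velocities"].round(2),p)
g=lambda P:(proj(c,np.array(P)@Rz(9.5).T+p)[0]-[340,150]+.5)*10
for sh in(.014,.017,.02):
  F=g([[.025,-.014,.016]]); B=g([[.059+sh,0,.012]]); E=g([[.017+sh,.014,.012]]); C=g([[.025,-.024,0]])
  print(sh,"legroot",F,"bow",B,"free end",E,"corner",C,"bow-root",B-F,"bow-corner",B-C, "free-corner",E-C)
E
```

```text
[ 0.03 -0.06  0.    0.08  0.   -0.02] [0.58125752 0.0641584  0.18926484]
0.014 legroot [362.70826564 409.89410745] bow [582.43973652 435.37427098] free end [420.43105889 360.74204915] corner [345.47608617 490.02619743] bow-root [219.73147087  25.48016353] bow-corner [236.96365035 -54.65192645] free-corner [  74.95497272 -129.28414828]
0.017 legroot [362.70826564 409.89410745] bow [595.39778443 438.32079914] free end [432.89511345 363.53771692] corner [345.47608617 490.02619743] bow-root [232.68951879  28.42669169] bow-corner [249.92169827 -51.70539829] free-corner [  87.41902728 -126.48848052]
0.02 legroot [362.70826564 409.89410745] bow [608.38297101 441.27349836] free end [445.384609   366.33909106] corner [345.47608617 490.02619743] bow-root [245.67470537  31.37939091] bow-corner [262.90688485 -48.75269908] free-corner [  99.90852283 -123.68710638]
```

The checks agree, so I'm handing in.

```bash
python3 -c "
from h import *
print(r.hand_in()); o=get_obs(); print(o['time_s'],o['tool_pos'],o['contact_force'],o['opening'])"
```

```text
the job is handed in; nothing more can be done
None
the job is handed in; nothing more can be done
```

The padlock is open and off the staple, and I handed the job in with the arm holding it above the box. The last clock reading was 19.4 s, before the final pictures.

**What I did:**
- I turned the knob 122° clockwise and let it go. The pointer then measured about 120–122°, which is the four o'clock click.
- I gripped the case by its sides and pulled it back about 32 mm to a firm stop at about 14 N.
- I moved it forward until the staple's wire lay in the gap, then lifted it straight up off the staple.

**Last checks:**
- **Height and hold:** the case's underside is about 89 mm above the lid. The only force on the tool was −3.7 N vertical, the lock's own weight, and the joints were still.
- **Level:** the tool is level to 0.1°, and the shackle's slope in the picture matches a level lock to about 1°.
- **Shackle:** the picture reads about 18–20 mm out, which agrees with the firm stop but does not pin the travel exactly.
- **Other items:** the tape roll and screwdriver appear undisturbed, although the arm hid part of each in the last pictures.

**What went wrong or disagreed:**
- On the first move forward the lock jammed, with −17 N along x and +25 N vertical, probably on the hasp strap's edge. I backed off, raised it about 3 mm and went on freely.
- The scene camera reads about 2–3 mm off against the arm.

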